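# Set the stock tags to match the bins

## Robot

A 7-joint arm with a two-finger parallel gripper is mounted at the origin on the work surface. World frame = base frame: x ahead of the robot, y to its left, z up, the work surface at z = 0. Lengths are in m, angles in rad, forces in N, time in s.
With the tool pointing down it reaches from about 0.35 to 0.9 m from the base axis. Payload 8.1 kg.
Tool frame: the origin (TCP) lies where the fingers leave the gripper's body, on its centre line; the fingertips stand 66 mm ahead of it and the grasp point (between the pads) lies 47 mm ahead of it (arm.tip_reach is the distance from the TCP to the fingertips, in m); z points along the fingers, y is the direction in which the jaws open and shut (so a half turn about z gives the same grasp; the last joint's range is limited). The gripper opens to 92 mm and grips with 3 to 60 N. Pads are 19 mm wide; open, the fingers measure 130 mm over their backs; the gripper's body (75 mm by 190 mm) begins 47 mm behind the grasp point.
Start: joints at [1.232, 0.434, 0.025, 1.573, -0.012, 1.134, -0.075], TCP at [0.146, -0.608, 0.292] pointing down, gripper open.
Joint ranges: [-2.62, 2.62], [-0.44, 2.09], [-1.27, 1.32], [0.08, 2.57], [-1.32, 4.46], [0.12, 2], [-2.74, 2.74]. Speed limits (rad/s): [2.22, 2.22, 3.01, 3.01, 3.14, 3.14, 3.14].

## Interface

Orientations are given as a rotation vector (axis times angle).
In Python, from cell import arm gives the robot as it stands.
- The arm moves only by the tool carry_out, never from a script. Its argument "plan" is a list of rows, each a list of 5 numbers: the shift along the world's x, y, z in cm, then the turn about the world's z in rad, then the finger opening in cm, from 0 to 9.18. In form: [[tx, ty, tz, spin, fingers], ...]. A call has 1 to 20 rows; each row is the pose to reach, as a shift and turn from the pose measured when the call began; what a row does not reach only later rows make up. A row lasts 1/10 s, in which the tool goes at most 50 mm and 8.59 degrees, less where a joint would pass 70% of its speed; a pose out of reach is approached as far as the arm can. A call with a gripper value outside its range is refused whole. The fingers move at their own pace and stop on an object; "squeeze" is the grip in N (left out, the last holds). Time passes only in rows, so rows that repeat a pose let the fingers close. It gives the time, the measured TCP pose, the force and the opening at its end, in the units of the state.
- arm.observe(): the state, without advancing time (a new reading comes with each control period).
- arm.get_image(name): name is "side" or "top" or "wrist"; returns (picture, depth): 400x640x3 uint8, red, green, blue; 400x640 float32, m along the optical axis (not along the pixel's ray), 0 where there is no reading.
- arm.get_calibration(name): a dict with "intrinsics" (3x3 intrinsics, pixels), "rvec" (rotation vector, rad) and "tvec" (3), from world to camera coordinates, as OpenCV has them; the wrist camera has in their place "tool_from_camera" (4x4, takes a point from camera to tool coordinates, whose origin is the TCP and whose axes are the flange's). Camera axes: x right, y down, z forward; pixel columns grow to the right and rows downward; lengths in m; the calibration is good to about 2 mm. A picture is of the moment at which its call begins: read the wrist's pose just before it. get_calibration takes no time and is no camera call.
- arm.sign_off(): hands the job in, once; it reports no verdict.
The state is a dict: "clock": time; "joints": joint angles; "dq": joint speeds; "joint_efforts": joint torques, N m; "position": TCP position; "ee_rot": TCP orientation; "force": force on the tool from outside, world axes, zero at the start; "ft_torque": the same for the moment, N m; "width": opening from 0.0 (shut) to 1.0 (fully open).
Only numpy, scipy, OpenCV 4.12 (cv2) and the standard library are available. Lean on these libraries where they do the work, as an engineer would, in place of code of your own. Each camera call takes 0.05 s, during which the arm holds its last target. There are 200 camera calls.

## Task

Set the stock board to match its bins: with a fingertip, gently push over every hinged tag that is wrong, so that the tags of the full bins lean fully back towards their bins, round-disc face up, and the tags of the bins that are not full lean fully forward, away from their bins, two-bar face up. Each tag belongs to the bin straight behind it. Leave the tags that are already right, do not grip or force a tag, and do not shift the bins or anything else on the bench.

Things in the scene. Friction and masses are not known exactly. Their poses are not given: they have to be found in the camera images.
- board: flat stock board 262 (x) x 420 (y) x 10 mm on the blue mat; four tag clips in a row along its side nearest the robot, four bins behind them. Origin: underside, near the middle; x points from tags to bins, y along the row, z up. Hinge line of all tags: x = -90 mm, 40 mm above the origin; bay centres at y = -138, -46, 46, 138 mm
- clip_a: steel clip A fixed on the stock board. Origin: middle of its underside; x points to its bin (away from the robot), y along the row, z up. 70 mm wide in y, 36 mm deep in x, 42 mm high. Carries tag A, a plain white leaf 56 mm wide (y), 3 mm thick, 55 mm from hinge axis to free edge; hinge axis along y, 30 mm above the origin (x = 0). Leaning, its free edge is 44 mm above the axis and 33 mm to the side
- tag_a (a joint): lean of tag A on clip A, rad. 0 upright; +0.65 leaning back on its rest towards its bin, round-disc face up = stocked; -0.65 leaning forward towards the robot, two-bar face up = reorder. 15 g, loose on its hinge: under 1 N at the free edge moves it; once clearly past upright it falls onto the other rest by itself and stays. Delicate: no more than 5 N on it
- clip_b: steel clip B fixed on the stock board. Origin: middle of its underside; x points to its bin (away from the robot), y along the row, z up. 70 mm wide in y, 36 mm deep in x, 42 mm high. Carries tag B, a plain white leaf 56 mm wide (y), 3 mm thick, 55 mm from hinge axis to free edge; hinge axis along y, 30 mm above the origin (x = 0). Leaning, its free edge is 44 mm above the axis and 33 mm to the side
- tag_b (a joint): lean of tag B on clip B, rad. 0 upright; +0.65 leaning back on its rest towards its bin, round-disc face up = stocked; -0.65 leaning forward towards the robot, two-bar face up = reorder. 15 g, loose on its hinge: under 1 N at the free edge moves it; once clearly past upright it falls onto the other rest by itself and stays. Delicate: no more than 5 N on it
- clip_c: steel clip C fixed on the stock board. Origin: middle of its underside; x points to its bin (away from the robot), y along the row, z up. 70 mm wide in y, 36 mm deep in x, 42 mm high. Carries tag C, a plain white leaf 56 mm wide (y), 3 mm thick, 55 mm from hinge axis to free edge; hinge axis along y, 30 mm above the origin (x = 0). Leaning, its free edge is 44 mm above the axis and 33 mm to the side
- tag_c (a joint): lean of tag C on clip C, rad. 0 upright; +0.65 leaning back on its rest towards its bin, round-disc face up = stocked; -0.65 leaning forward towards the robot, two-bar face up = reorder. 15 g, loose on its hinge: under 1 N at the free edge moves it; once clearly past upright it falls onto the other rest by itself and stays. Delicate: no more than 5 N on it
- clip_d: steel clip D fixed on the stock board. Origin: middle of its underside; x points to its bin (away from the robot), y along the row, z up. 70 mm wide in y, 36 mm deep in x, 42 mm high. Carries tag D, a plain white leaf 56 mm wide (y), 3 mm thick, 55 mm from hinge axis to free edge; hinge axis along y, 30 mm above the origin (x = 0). Leaning, its free edge is 44 mm above the axis and 33 mm to the side
- tag_d (a joint): lean of tag D on clip D, rad. 0 upright; +0.65 leaning back on its rest towards its bin, round-disc face up = stocked; -0.65 leaning forward towards the robot, two-bar face up = reorder. 15 g, loose on its hinge: under 1 N at the free edge moves it; once clearly past upright it falls onto the other rest by itself and stays. Delicate: no more than 5 N on it
- bin_caps: FULL, heaped with black capacitors. Open grey bin 116 (x) x 84 (y) x 60 mm high, loose on the board. Origin: middle of its underside; x points away from the tags. It belongs to the clip straight in front of it (nearest along the board's y; pitch 92 mm); its origin is 152 mm and its front lip 94 mm behind that clip's hinge axis
- bin_relays: FULL, heaped with small white relays. Open grey bin 116 (x) x 84 (y) x 60 mm high, loose on the board. Origin: middle of its underside; x points away from the tags. It belongs to the clip straight in front of it (nearest along the board's y; pitch 92 mm); its origin is 152 mm and its front lip 94 mm behind that clip's hinge axis
- bin_spacers: NOT full: only three brass spacers left on its floor. Open grey bin 116 (x) x 84 (y) x 60 mm high, loose on the board. Origin: middle of its underside; x points away from the tags. It belongs to the clip straight in front of it (nearest along the board's y; pitch 92 mm); its origin is 152 mm and its front lip 94 mm behind that clip's hinge axis
- bin_spare: NOT full: quite empty. Open grey bin 116 (x) x 84 (y) x 60 mm high, loose on the board. Origin: middle of its underside; x points away from the tags. It belongs to the clip straight in front of it (nearest along the board's y; pitch 92 mm); its origin is 152 mm and its front lip 94 mm behind that clip's hinge axis
- choke: loose copper ring choke, 26 mm across, 11 mm high, lying on the board between tags and bins; leave it. Origin at the underside, near its middle
- fuse_box: loose black fuse block 16 x 30 x 14 mm lying on the board between tags and bins; leave it. Origin at the underside, near its middle
- tweezers: steel tweezers, 130 mm long, 7 mm high, lying in front of the board; leave them. Origin at the underside, near its middle
- driver: screwdriver, 170 mm long, lying in front of the board; leave it. Origin at the underside, near its middle
- flux_jar: small jar 48 mm across, 50 mm high, at the left end of the board; leave it. Origin at the underside, near its middle
- solder_reel: reel 60 mm across, 40 mm high, standing at the right end of the board; leave it. Origin at the underside, near its middle
- pcb: circuit board 100 x 70 mm, about 20 mm high, on the mat to the right; leave it. Origin at the underside, near its middle

How it is judged:
By the outcome, as a careful person would: the job done as asked, in the order asked, and still so for the second after the job is handed in, with the robot touching nothing.
It also fails if it takes over 45 s, if anything falls off the work surface, if the arm or the gripper's body presses on something with over 40 N, if the wrist force passes 120 N, or if a joint passes its speed limit or range.

## Working session

There is one attempt and no reset: what is moved stays moved. The work goes in short steps, Python scripts to look and compute and a tool call to move; the robot and the scene stay as the last step left them, time stands still between calls to the robot, and variables do not carry over. Pictures are saved under pics/ and viewed, about 8 in all and at most 12, crops included, and the job is handed in when it is done.

Besides the shell and the picture viewer there is one more tool, called after ">>>" by a JSON object that holds its "op" and its "data". carry_out: Moves the arm, as the interface text tells. Its arguments: {"type":"object","properties":{"plan":{"type":"array"},"squeeze":{"type":"number"}},"required":["plan"]}

```bash
mkdir -p pics; cat > h.py <<'E'
import numpy as np, cv2
from cell import arm
def cam(n):
    c=arm.get_calibration(n); R=cv2.Rodrigues(np.array(c["rvec"],float))[0]
    return np.array(c["intrinsics"]),R,np.array(c["tvec"],float).ravel()
def cloud(n,d):
    K,R,t=cam(n); v,u=np.mgrid[:400,:640]
    p=np.stack([(u-K[0,2])/K[0,0]*d,(v-K[1,2])/K[1,1]*d,d],-1)
    return (p-t)@R
E
python3 - <<'E'
from h import *
o=arm.observe(); print(o["clock"],o["position"],o["ee_rot"],o["width"],o["force"])
for n in("top","side"):
    p,d=arm.get_image(n); np.savez("pics/%s.npz"%n,p=p,d=d,c=cloud(n,d)); cv2.imwrite("pics/%s.png"%n,p[...,::-1])
    K,R,t=cam(n); print(n,-R.T@t,R[2],K[0,0])
E
```

```text
0.0 [ 0.14588377 -0.60734051  0.29145246] [-3.11831436e+00 -3.69187470e-01  4.77291157e-04] 1.0027815478599065 [ 0.44087838 -0.17062301  0.39051873]
top [5.25690136e-01 3.04731464e-04 1.07195418e+00] [ 0.03341767 -0.00723397 -0.99941529] 364.2968530972048
side [0.07657447 0.50836283 0.58246192] [ 0.55087044 -0.57692225 -0.60307751] 406.3179763471987
```

View pics/top.png

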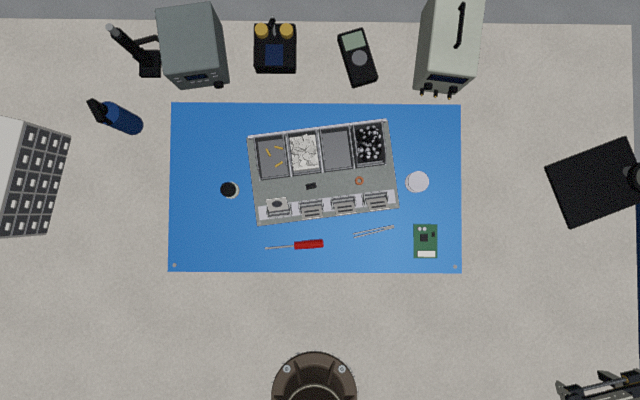

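View pics/side.png

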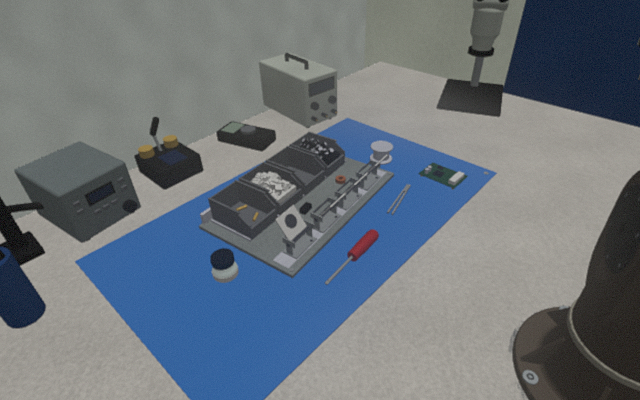

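Top view: board at (250–398, 120–225), bins left to right spacers, relays, empty, caps; the left tag (278,205) shows a disc. I'll zoom in and measure the tags.

```bash
python3 - <<'E'
from h import *
T=np.load("pics/top.npz");S=np.load("pics/side.npz")
a=cv2.resize(T["p"][110:235,235:410],None,fx=4.4,fy=4.4,interpolation=cv2.INTER_CUBIC)
cv2.imwrite("pics/topz.png",a[...,::-1])
b=cv2.resize(S["p"][130:280,190:400],None,fx=3.7,fy=3.7,interpolation=cv2.INTER_CUBIC)
cv2.imwrite("pics/sidez.png",b[...,::-1])
# board: not-blue component in top inside mat
hsv=cv2.cvtColor(T["p"],cv2.COLOR_RGB2HSV)
m=((hsv[...,1]<100)).astype(np.uint8); roi=np.zeros_like(m); roi[112:232,240:404]=1
m=cv2.morphologyEx(m*roi,cv2.MORPH_OPEN,np.ones((3,3)))
n,l,st,ce=cv2.connectedComponentsWithStats(m); k=1+st[1:,4].argmax()
z=T["c"][...,2]
g=(l==k)&(z<0.02)&(z>0.002)
pts=T["c"][g]; print("board z",np.median(pts[:,2]), st[k])
K,R,t=cam("top"); h=0.010
# whole outline projected at board plane via front edge/left-right edges of low points
r=cv2.minAreaRect((pts[:,:2]*1000).astype(np.float32)); print(r); print(cv2.boxPoints(r))
# tags: points with z 0.055..0.095
for n,D in(("top",T),("side",S)):
    c=D["c"]; q=c[(c[...,2]>.055)&(c[...,2]<.11)&(c[...,0]>.3)&(c[...,0]<.72)&(abs(c[...,1]-.02)<.25)]
    print(n,len(q))
np.save("pics/box.npy",cv2.boxPoints(r))
E
```

```text
board z 0.012144999918335314 [  247   118   153   108 12872]
((644.7705078125, -21.113998413085938), (269.8642883300781, 420.417236328125), 7.6225104331970215)
[[ 483.1474   169.33893]
 [ 538.914   -247.36328]
 [ 806.3936  -211.56693]
 [ 750.627    205.13528]]
top 1818
side 2015
```

View pics/topz.png

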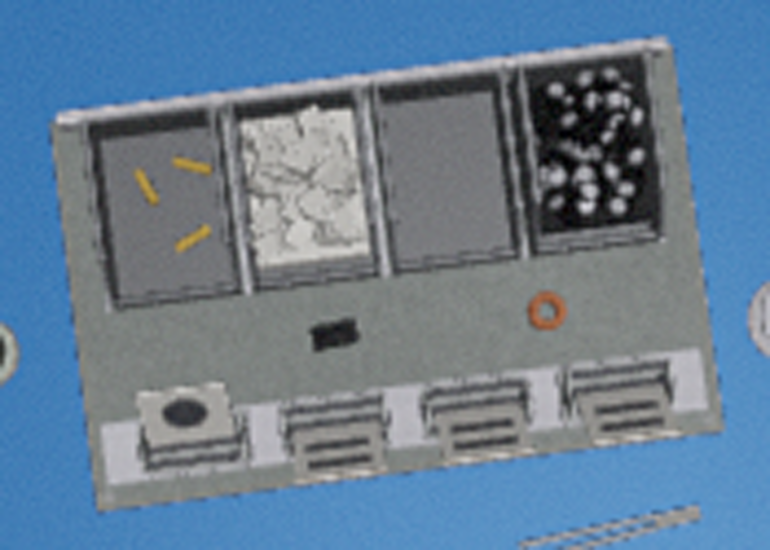

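View pics/sidez.png

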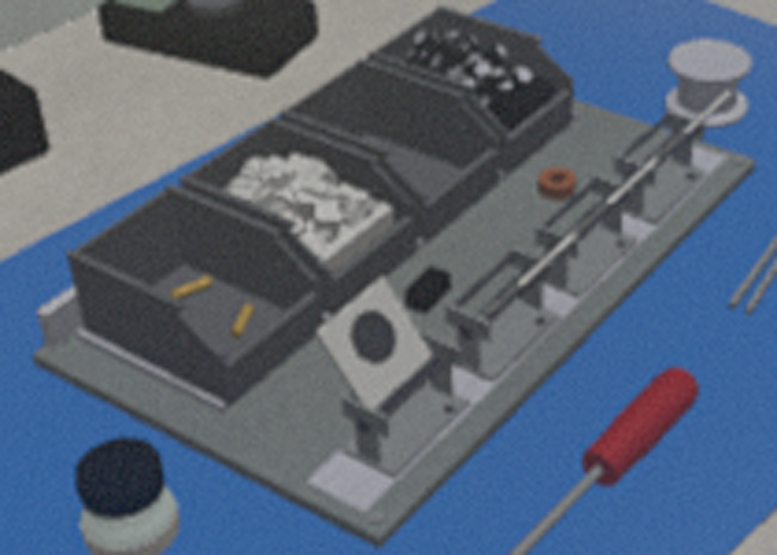

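Spacers tag (crop 185,412) shows its disc: wrong. Relays tag (340,455) shows bars: wrong. Spare tag (480,430) shows bars: right. Caps tag (625,410) shows bars: wrong. So three flips are needed. Next I'll locate the hinge line and the free edges.

```bash
python3 - <<'E'
from h import *
T=np.load("pics/top.npz");S=np.load("pics/side.npz")
B=np.load("pics/box.npy")/1000
# front edge: B[0]->B[1]; unit y of board
ey=(B[0]-B[1])/np.linalg.norm(B[0]-B[1]); ex=np.array([ey[1],-ey[0]])
fm=(B[0]+B[1])/2; print("ex",ex,"yaw",np.arctan2(ex[1],ex[0]),"frontmid",fm)
org=fm+ex*.131
for n,D in(("top",T),("side",S)):
    c=D["c"].reshape(-1,3); bx=(c[:,:2]-org)@ex; by=(c[:,:2]-org)@ey; z=c[:,2]
    rgb=D["p"].reshape(-1,3).astype(int)
    for yc in(.138,.046,-.046,-.138):
        s=(abs(by-yc)<.045)&(bx>-.15)&(bx<-.03)&(z>.058)&(z<.11)
        if s.sum()<5: print(n,yc,s.sum()); continue
        A=np.c_[bx[s],by[s],z[s]]; m=np.median(A,0)
        k=z[s]>np.percentile(z[s],70)
        print(n,yc,s.sum(),"med",m.round(4),"y5-95",np.percentile(A[:,1],[3,97]).round(4),"top edge",A[k].mean(0).round(4),"zmax",np.percentile(z[s],97).round(4),"x5-95",np.percentile(A[:,0],[3,97]).round(4))
# other objects in front: tall things along path
c=T["c"].reshape(-1,3)
print("ztop in front lip of bins", )
bx=(c[:,:2]-org)@ex; by=(c[:,:2]-org)@ey
for x in np.arange(-.14,.16,.01):
    s=(abs(bx-x)<.005)&(abs(by)<.19); print(round(x,3),np.percentile(c[s,2],[50,95]).round(3),end=' | ')
E
```

```text
ex [0.9911635  0.13264588] yaw 0.13303797 frontmid [ 0.51103073 -0.03901218]
top 0.138 176 med [-0.0707  0.1384  0.0736] y5-95 [0.1119 0.1639] top edge [-0.0631  0.1378  0.0835] zmax 0.0868 x5-95 [-0.0821 -0.0603]
top 0.046 178 med [-0.1155  0.0456  0.073 ] y5-95 [0.0201 0.0722] top edge [-0.1238  0.0464  0.0836] zmax 0.086 x5-95 [-0.1268 -0.104 ]
top -0.046 173 med [-0.1161 -0.0459  0.0747] y5-95 [-0.0715 -0.0194] top edge [-0.1235 -0.046   0.0839] zmax 0.0864 x5-95 [-0.1265 -0.1042]
top -0.138 176 med [-0.1157 -0.1372  0.0742] y5-95 [-0.1637 -0.1108] top edge [-0.1236 -0.1384  0.0833] zmax 0.0862 x5-95 [-0.1264 -0.1045]
side 0.138 394 med [-0.071   0.1414  0.0716] y5-95 [0.1132 0.1665] top edge [-0.0639  0.1403  0.0807] zmax 0.0838 x5-95 [-0.0816 -0.0611]
side 0.046 60 med [-0.1241  0.0566  0.0811] y5-95 [0.0247 0.0754] top edge [-0.126   0.0484  0.0837] zmax 0.0845 x5-95 [-0.1271 -0.1081]
side -0.046 54 med [-0.1234 -0.033   0.0795] y5-95 [-0.0679 -0.0165] top edge [-0.1261 -0.0413  0.0837] zmax 0.0843 x5-95 [-0.1275 -0.1083]
side -0.138 45 med [-0.1223 -0.1203  0.0808] y5-95 [-0.1586 -0.1072] top edge [-0.1262 -0.1365  0.084 ] zmax 0.0847 x5-95 [-0.1271 -0.1074]
ztop in front lip of bins
-0.14 [0.001 0.004] | -0.13 [0.007 0.085] | -0.12 [0.015 0.084] | -0.11 [1.072 1.072] | -0.1 [0.048 0.058] | -0.09 [0.042 0.053] | -0.08 [0.017 0.064] | -0.07 [0.012 0.077] | -0.06 [0.011 0.084] | -0.05 [0.011 0.015] | -0.04 [0.012 0.023] | -0.03 [0.012 0.024] | -0.02 [0.011 0.014] | -0.01 [0.011 0.014] | 0.0 [0.017 0.043] | 0.01 [0.016 0.052] | 0.02 [0.041 0.06 ] | 0.03 [0.044 0.073] | 0.04 [0.047 0.073] | 0.05 [0.046 0.074] | 0.06 [0.047 0.074] | 0.07 [0.046 0.073] | 0.08 [0.051 0.073] | 0.09 [0.045 0.073] | 0.1 [0.042 0.074] | 0.11 [0.043 0.073] | 0.12 [0.068 0.073] | 0.13 [0.037 0.04 ] | 0.14 [0.001 0.005] | 0.15 [0.001 0.004] | 0.16 [0.001 0.004] |
```

>>> {"op": "carry_out", "data": {"plan": [[4,4.8,0,0,0],[8,9.6,0,-0.05,0],[12,14.3,0,-0.1,0],[16,19.1,0,-0.1,0],[20,23.8,0,-0.1,0],[24,28.6,0,-0.1,0],[28,33.4,0,-0.1,0],[32,38.1,0,-0.1,0],[34,40.5,0,-0.1,0],[36,42.8,0,-0.1,0],[36,42.8,0,-0.1,0],[36,42.8,0,-0.1,0],[36,42.8,-4,-0.1,0],[36,42.8,-8,-0.1,0],[36,42.8,-10,-0.1,0],[36,42.8,-10,-0.1,0],[36,42.8,-10,-0.1,0],[36,42.8,-10,-0.1,0]], "squeeze": 5}}

```text
clock: 1.9
position: [0.5067, -0.1797, 0.193]
ee_rot: [-3.134, -0.213, -0.003]
force: [-0.3, -0.2, 0.0]
width: -0.0
```

```bash
python3 - <<'E'
from h import *
o=arm.observe(); print(o["clock"],o["position"],o["ee_rot"],o["width"],o["force"])
p,d=arm.get_image("side"); c=cloud("side",d)
cv2.imwrite("pics/s2.png",cv2.resize(p[60:300,150:470],None,fx=2.4,fy=2.4,interpolation=cv2.INTER_CUBIC)[...,::-1])
print(arm.tip_reach)
E
```

```text
1.9 [ 0.50668432 -0.17970867  0.19299181] [-3.13380420e+00 -2.12693087e-01 -3.03298620e-03] -0.0003777522469243889 [-0.28464708 -0.17243718  0.01313396]
0.0655
```

View pics/s2.png

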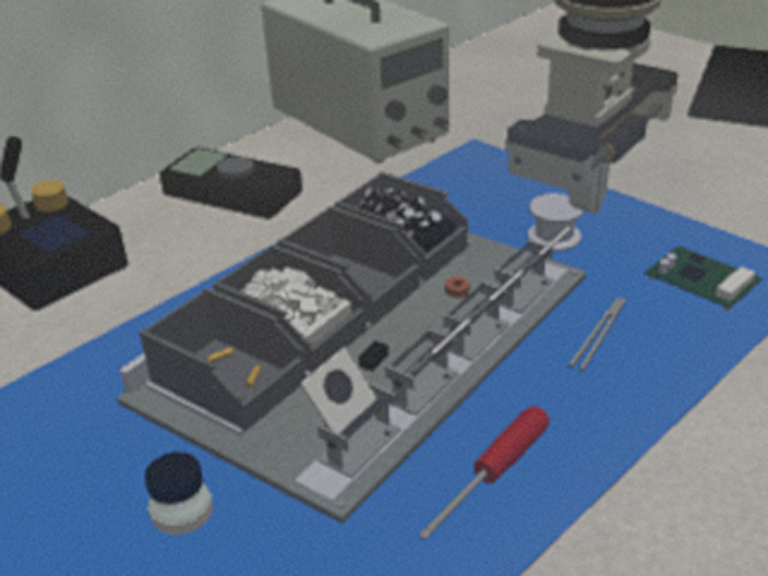

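The shut fingers (590,185) stand in front of the caps tag, with the jaw axis along the row. Next is a slow push.

>>> {"op": "carry_out", "data": {"plan": [[0,0,-3,0,0],[0,0,-5.7,0,0],[0,0,-5.7,0,0],[0.5,0.1,-5.7,0,0],[1,0.1,-5.7,0,0],[1.4,0.2,-5.7,0,0],[1.8,0.2,-5.7,0,0],[2.2,0.3,-5.7,0,0],[2.6,0.3,-5.7,0,0],[3,0.4,-5.7,0,0],[3.4,0.5,-5.7,0,0],[3.8,0.5,-5.7,0,0],[4.2,0.6,-5.7,0,0],[4.6,0.6,-5.7,0,0],[5,0.7,-5.7,0,0],[5.4,0.7,-5.7,0,0],[5.8,0.8,-5.7,0,0],[6.2,0.8,-5.7,0,0],[6.6,0.9,-5.7,0,0],[6.6,0.9,-5.7,0,0]]}}

```text
clock: 3.95
position: [0.5734, -0.1704, 0.1361]
ee_rot: [-3.134, -0.213, -0.004]
force: [-0.6, 0.7, -1.2]
width: 0.009
```

```bash
cat > tags.py <<'E'
from h import *
import sys
o=arm.observe(); print(o["clock"],o["position"].round(4) if hasattr(o["position"],"round") else o["position"],o["force"])
p,d=arm.get_image("side"); c=cloud("side",d)
ex=np.array([.99116,.13265]); ey=np.array([-.13265,.99116]); org=np.array([.6408,-.0216])
bx=(c[...,:2]-org)@ex; by=(c[...,:2]-org)@ey
for n,yc in zip(("spacers","relays","spare","caps"),(.138,.046,-.046,-.138)):
    s=(abs(by-yc)<.03)&(bx>-.14)&(bx<-.04)&(c[...,2]>.07)&(c[...,2]<.1)
    print(n,s.sum(),c[s][:,2].max().round(4) if s.sum() else 0,np.median(bx[s]).round(4) if s.sum() else 0)
cv2.imwrite(sys.argv[1],cv2.resize(p[60:300,150:470],None,fx=2.4,fy=2.4,interpolation=cv2.INTER_CUBIC)[...,::-1])
E
python3 tags.py pics/s3.png
```

```text
3.95 [ 0.5734 -0.1704  0.1361] [-0.59855002  0.73084997 -1.16779901]
spacers 223 0.0854 -0.0665
relays 50 0.086 -0.1252
spare 40 0.0846 -0.1253
caps 158 0.0996 -0.0923
```

View pics/s3.png

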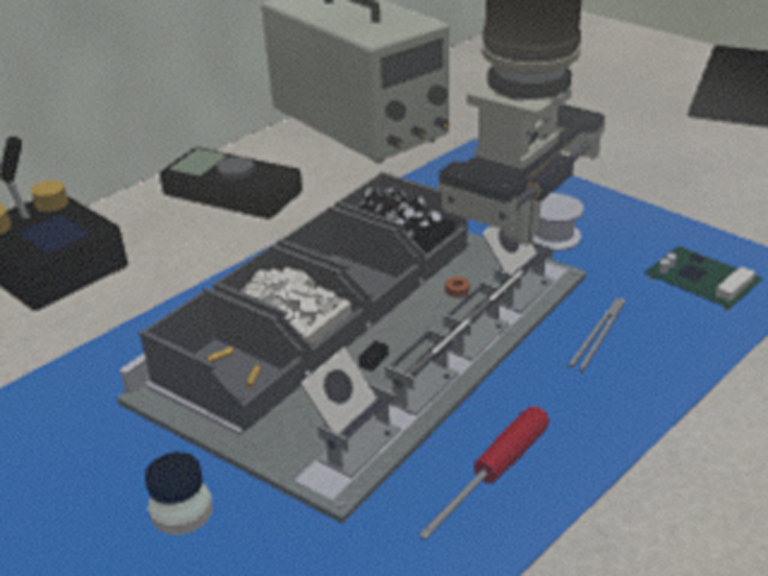

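The caps tag has fallen back and shows its disc (512,245). I'll retract and go round to the relays tag.

>>> {"op": "carry_out", "data": {"plan": [[-1.5,-0.2,0,0,0],[-3,-0.4,1,0,0],[-3,-0.4,5.7,0,0],[-4,1,5.7,0,0],[-5,4,5.7,0,0],[-6,8,5.7,0,0],[-7,12,5.7,0,0],[-8.5,15.5,5.7,0,0],[-9.2,17.4,5.7,0,0],[-9.2,17.4,5.7,0,0],[-9.2,17.4,3,0,0],[-9.2,17.4,0,0,0],[-9.2,17.4,0,0,0],[-9.2,17.4,0,0,0]]}}

```text
clock: 5.4
position: [0.4809, 0.0027, 0.1362]
ee_rot: [-3.134, -0.212, -0.002]
force: [1.0, 0.4, 0.3]
width: 0.006
```

>>> {"op": "carry_out", "data": {"plan": [[0.5,0.1,0,0,0],[1,0.1,0,0,0],[1.4,0.2,0,0,0],[1.8,0.2,0,0,0],[2.2,0.3,0,0,0],[2.6,0.3,0,0,0],[3,0.4,0,0,0],[3.4,0.5,0,0,0],[3.8,0.5,0,0,0],[4.2,0.6,0,0,0],[4.6,0.6,0,0,0],[5,0.7,0,0,0],[5.4,0.7,0,0,0],[5.8,0.8,0,0,0],[6.2,0.8,0,0,0],[6.6,0.9,0,0,0],[6.8,0.9,0,0,0],[6.8,0.9,0,0,0]]}}

```text
clock: 7.2
position: [0.5492, 0.0118, 0.1361]
ee_rot: [-3.134, -0.212, -0.002]
force: [-0.1, -0.4, 0.3]
width: 0.007
```

```bash
python3 tags.py pics/s4.png
```

```text
7.2 [0.5492 0.0118 0.1361] [-0.06775599 -0.38423798  0.28233916]
spacers 217 0.0852 -0.0664
relays 183 0.0997 -0.0964
spare 42 0.085 -0.1246
caps 61 0.0845 -0.0674
```

View pics/s4.png

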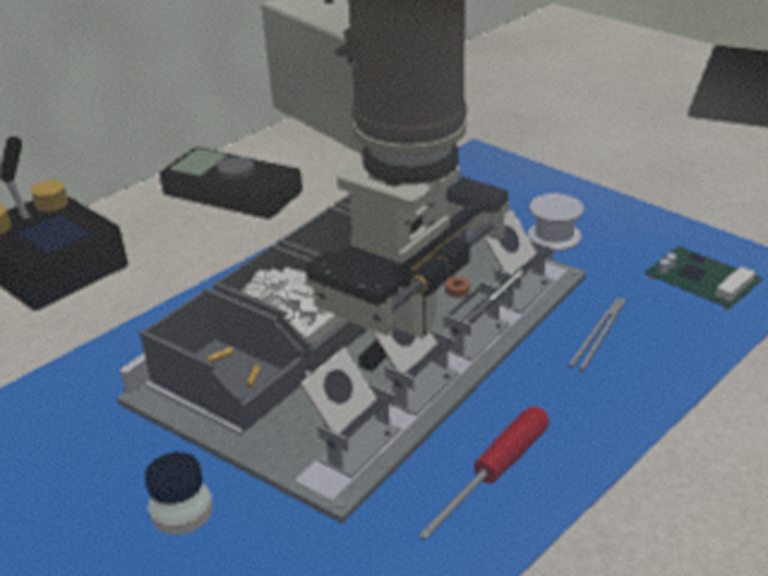

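The relays tag is back too, disc side up (405,345). Next is the spacers tag, approached from behind.

>>> {"op": "carry_out", "data": {"plan": [[-1.5,-0.2,0,0,0],[-3,-0.4,1,0,0],[-3,-0.4,4,0,0],[-3,-0.4,7,0,0],[-1,2,7,0,0],[1,5,7,0,0],[3,8,7,0,0],[4.4,9.9,7,0,0],[4.4,9.9,7,0,0],[4.4,9.9,7,0,0],[4.4,9.9,4,0,0],[4.4,9.9,1,0,0],[4.4,9.9,0,0,0],[4.4,9.9,0,0,0]]}}

```text
clock: 8.65
position: [0.5917, 0.1093, 0.1349]
ee_rot: [3.134, 0.21, -0.004]
force: [0.4, 0.4, 0.6]
width: 0.006
```

>>> {"op": "carry_out", "data": {"plan": [[-0.5,-0.1,0,0,0],[-1,-0.1,0,0,0],[-1.4,-0.2,0,0,0],[-1.8,-0.2,0,0,0],[-2.2,-0.3,0,0,0],[-2.6,-0.3,0,0,0],[-3,-0.4,0,0,0],[-3.4,-0.5,0,0,0],[-3.8,-0.5,0,0,0],[-4.2,-0.6,0,0,0],[-4.6,-0.6,0,0,0],[-5,-0.7,0,0,0],[-5.4,-0.7,0,0,0],[-5.8,-0.8,0,0,0],[-6.2,-0.8,0,0,0],[-6.6,-0.9,0,0,0],[-6.9,-0.9,0,0,0],[-6.9,-0.9,0,0,0]]}}

```text
clock: 10.45
position: [0.5227, 0.1002, 0.1351]
ee_rot: [3.134, 0.21, -0.003]
force: [-0.0, 0.0, 0.4]
width: 0.005
```

```bash
python3 tags.py pics/s5.png
```

```text
10.45 [0.5227 0.1002 0.1351] [-6.66087688e-05  4.49592510e-02  4.29318698e-01]
spacers 239 0.0999 -0.112
relays 1 0.0827 -0.0595
spare 41 0.0854 -0.1252
caps 119 0.085 -0.0661
```

View pics/s5.png

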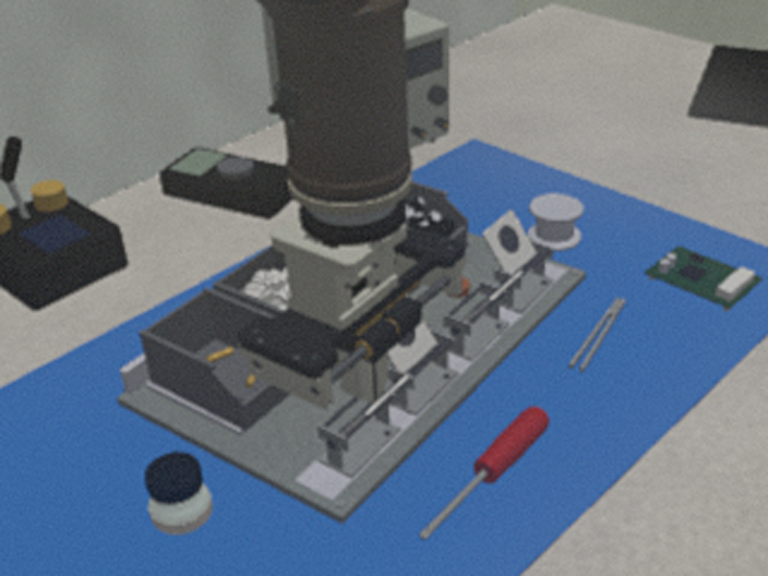

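The spacers tag is now forward (its edge runs near (370,405)). I'll back off, rise straight up, and move away for a final check.

>>> {"op": "carry_out", "data": {"plan": [[1.5,0.2,0,0,0],[3,0.4,0.5,0,0],[3.5,0.5,4,0,0],[3.5,0.5,8,0,0],[3.5,0.5,12,0,0],[2,-3,13,0,0],[0,-7,13,0,0],[-2,-11,13,0,0],[-4,-15,13,0,0],[-6,-19,13,0,0],[-8,-23,13,0,0],[-10,-27,13,0,0],[-12,-31,13,0,0],[-14,-35,13,0,0],[-16,-39,13,0,0],[-18,-43,13,0,0],[-18,-45,13,0,0],[-18,-45,13,0,0],[-18,-45,13,0,0],[-18,-45,13,0,0]]}}

```text
clock: 12.5
position: [0.3433, -0.3486, 0.265]
ee_rot: [3.134, 0.213, -0.003]
force: [0.2, 0.4, 0.2]
width: 0.008
```

```bash
python3 tags.py pics/s6.png; python3 - <<'E'
from h import *
p,d=arm.get_image("top"); T=np.load("pics/top.npz")
a=cv2.resize(p[100:265,215:445],None,fx=3.4,fy=3.4,interpolation=cv2.INTER_CUBIC); cv2.imwrite("pics/t6.png",a[...,::-1])
df=cv2.blur(np.abs(p.astype(np.int16)-T["p"]).max(2).astype(np.float32),(3,3))[100:275,165:465]>25
n,l,st,ce=cv2.connectedComponentsWithStats(df.astype(np.uint8))
print([(s[:2]+[165,100]).tolist()+s[2:].tolist() for s in st[1:] if s[4]>4])
E
```

```text
12.5 [ 0.3433 -0.3486  0.265 ] [0.22972191 0.41224276 0.17015667]
spacers 60 0.085 -0.1257
relays 175 0.0848 -0.0664
spare 39 0.0847 -0.125
caps 117 0.0857 -0.066
[[365, 184, 24, 27, 393], [299, 192, 22, 28, 414], [266, 197, 24, 28, 444]]
```

View pics/t6.png

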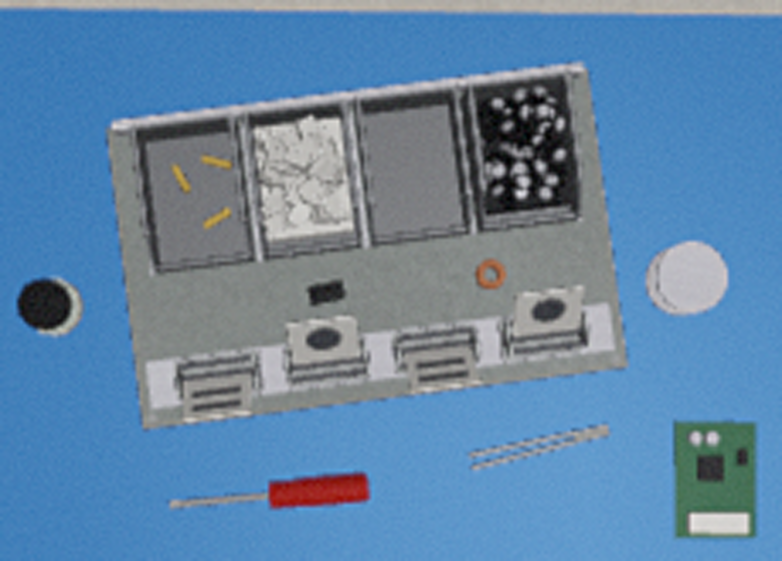

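From left to right the tags now show bars (215,395), disc (325,338), bars (440,370) and disc (548,310). This matches the bins, and only the three tag areas changed between the two top pictures.

```bash
python3 -c "
from cell import arm
print(arm.sign_off())"
```

```text
the job is handed in; nothing more can be done
None
```

The stock board now matches its bins, and the job was handed in at about 12.6 s of the 45 s allowed. With the shut fingertips I pushed three wrong tags over. The caps and relays tags went back to disc up, and the spacers tag went forward to bars up. The empty spare bin's tag was already right, so I left it alone.

- **Tag positions:** in the last side view all four free edges sit at the resting height (about 85 mm), each on the correct side of its hinge.
- **Nothing else moved:** comparing the top pictures from before and after, only the three flipped tags changed across the mat area. The bins, choke, fuse block, tools, jar, reel and circuit board show no shift.
- **Forces:** the wrist readings at the end of each move were at most about 1.5 N. I did not record the peak force during a push, so the 5 N limit on the tags is not directly confirmed.

No check failed or disagreed.

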